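# Fetch the hemmed-in dropper bottle and restore the rack

## Robot

A 7-joint arm with a two-finger parallel gripper is mounted at the origin on a cart in front of the work surface, level with it; the furniture and walls round the work are solid. World frame = base frame: x ahead of the robot, y to its left, z up, the work surface at z = 0. Lengths are in m, angles in rad, forces in N, time in s.
With the tool pointing down it reaches from about 0.425 to 0.8 m from the base axis. Payload 8.3 kg.
Tool frame: the origin (TCP) lies on the mounting face of the last link; the fingertips stand 173 mm ahead of it and the grasp point (between the pads) lies 155 mm ahead of it; z points along the fingers, y is the line along which they close (so a half turn about z gives the same grasp; the last joint's range is limited). The gripper opens to 85 mm and grips with 20 to 120 N. Pads are 22 mm wide; open, the fingers measure 114 mm over their backs; the gripper's body (76 mm by 85 mm) begins 54 mm behind the grasp point. The pads swing forward as they close: fully open they stand 13 mm farther back than shut.
Start: joints at [1.119, 0.383, 0.016, 1.37, -0.006, 1.388, -0.046], TCP at [0.237, -0.578, 0.405] pointing down, gripper open.
Joint ranges: [-2.95, 2.95], [-0.25, 2.06], [-1.52, 1.56], [0.18, 2.33], [-1.44, 4.58], [0.02, 2.06], [-3.01, 3.01]. Speed limits (rad/s): [2.39, 2.39, 3.01, 3.01, 3.14, 3.14, 3.14].

## Interface

Orientations are given as [roll, pitch, yaw] about the fixed x, y, z axes, in that order (R = Rz(yaw) Ry(pitch) Rx(roll)).
In Python, from bench import manip gives the robot as it stands.
- The arm moves only by the tool jog_arm, called after "Request:" by a JSON object that holds its "name" and its "arguments". Schema: {"type":"object","properties":{"plan":{"type":"array","items":{"type":"array","items":{"type":"number"},"minItems":7,"maxItems":7},"minItems":1,"maxItems":20},"force":{"type":"number"},"only":{"type":"string"},"quiet":{"type":"boolean"},"lines":{"type":"string"}},"required":["plan"],"additionalProperties":false}. plan is a list of rows, 1 to 20 of them, each of 7 numbers: a rotation vector rx, ry, rz in units of 0.2 rad, then dx, dy, dz in units of 5 mm, then the opening from 0.0 (shut) to 1.0 (fully open); each row is the pose to reach, as a shift and turn from the pose commanded when the call began, along the tool's axes at that moment; what a row does not reach only later rows make up. A row lasts 1/10 s, in which the tool goes at most 0.05 m and 0.15 rad, less where a joint would pass 70% of its speed; a pose out of reach is approached as far as the arm can. The fingers move at their own pace and stop on an object; force is the grip in N (left out, the last holds). Time passes only in rows, so rows that do not move let the fingers close. The tool returns the time, the measured TCP pose, the force, the opening and the grip force at its end. only (a regular expression) keeps the lines of the reply that match it, lines (a string "A,B") keeps lines A to B, and quiet returns only ok. Input that does not fit is refused with a message, and nothing moves.
- manip.read_state(): the state, without advancing time (a new reading comes with each control period).
- manip.grab_frame(name): name is "scene" or "top"; returns a dict with "color" (480x640x3 uint8, red, green, blue), "K" (3x3 intrinsics, pixels), "xyz" and "orientation" of the camera in the world. Camera axes: x right, y up, looking along -z (the intrinsics and any distortion apply to the point x, -y, -z); pixel columns grow to the right and rows downward; lengths in m; the calibration is good to about 2 mm. A picture is of the moment at which its call begins. There is no depth.
- manip.close_job(): hands the job in; it is judged then, once.
The state is a dict: "clock": time; "joint_positions": joint angles; "joint_velocities": joint speeds; "tau": joint torques, N m; "position": TCP position; "eef_rot": TCP orientation; "contact_force": force on the tool from outside, world axes, zero at the start; "ft_torque": the same for the moment, N m; "opening": opening from 0.0 (shut) to 1.0 (fully open); "grip_force": force on a finger pad.
Only numpy, scipy, OpenCV 4.12 (cv2) and the standard library are available. Lean on these libraries where they do the work, as an engineer would, in place of code of your own. Each camera call takes 0.05 s, during which the arm holds its last target. There are 200 camera calls.

## Task

Warm the dropper bottle that stands hemmed in behind the bigger bottles of the grey rack: stand all three bigger bottles in the steel spill tray first, then move the dropper bottle into the free well of the block heater, and only then put the three bottles back, each fully down in the very rack hole it came from. Keep every bottle upright, set each down gently rather than dropping it, and leave the dropper bottle that is already in the heater where it is.

Things in the scene. Friction and masses are not known exactly. Their poses are not given: they have to be found in the camera images.
- bottle_rack: grey bottle rack, fixed, 156 (x) x 220 (y) mm; bottles stand on its base plate (top 6 mm up) in holes of a deck 22 to 28 mm up. Origin: centre of underside; z up; x away from the robot, y left at yaw 0. Holes (x, y) mm: dropper hole, 38 wide, (32, 0); bottle holes, 82 wide, (32, 64), (32, -64), (-32, 0), each with one bottle at the start, in any order.
- spill_tray: empty shallow stainless steel spill tray, fixed, 200 (x) x 190 (y) mm, 20 mm high, walls and floor 4 mm thick. Origin: centre of underside (inner floor 4 mm above); z up; x away from the robot, y left at yaw 0. Holds the three bigger bottles, for instance at (40, 52), (40, -52) and (-45, 0) mm in its frame.
- block_heater: dry block heater, fixed: white housing 165 (x) x 130 (y) mm, control panel and black knob on the robot's side, aluminium block with flat top 75 mm up and two round wells 40 wide, 22 deep: the free one at (26, 27) mm, left as seen from the panel, the occupied one at (26, -27). Origin: centre of underside; z up; x away from the robot, y left at yaw 0.
- free_well (a point): centre of the floor of the heater's free well, 53 mm above the bench; the well's mouth is 22 mm higher. The dropper bottle's origin comes here.
- dropper_bottle: small dropper bottle, amber glass, black cap with rubber teat, 92 mm high, 50 g. Origin: centre of underside, z up. Body 30 mm thick from 4 to 46 mm up (grip it there), cap 20 mm thick to 66 mm, then the thin teat. It stands in the small rack hole, hemmed in by the three bigger bottles: until they are out a gripper has no room around it.
- amber_stoppered_bottle: tall amber glass bottle with black stopper, 163 mm high, about 0.27 kg. Origin: centre of underside, z up. Body 71 mm thick up to 100 mm, neck 36 mm thick from 126 to 151 mm, flat stopper head 45 mm thick from 151 to 163 mm. The stopper is locked: lift the bottle by its head. In one of the three big rack holes at the start.
- brown_screwcap_bottle: dark brown bottle with white screw cap, 155 mm high, about 0.34 kg. Origin: centre of underside, z up. Body 66 mm thick up to 80 mm, shoulder narrowing to the cap, which is 32 mm thick from 132 to 155 mm: lift it by the cap. In one of the three big rack holes at the start.
- clear_stoppered_jar: clear glass jar with flat glass stopper and white contents, 127 mm high, about 0.27 kg. Origin: centre of underside, z up. Body 71 mm thick up to 68 mm, neck 46 mm thick from 91 to 115 mm, flat stopper head 57 mm thick from 115 to 127 mm. The stopper is locked: lift the jar by its head. In one of the three big rack holes at the start.
- warming_bottle: a second dropper bottle of the same kind and size (92 mm high, 30 mm thick) that already stands in the heater's occupied well and stays there. Origin: centre of its underside.

How it is judged:
On the way, in this order (a step that is already met when the one before it is completed fails the run):
1. all three bigger bottles stand upright in the spill tray, the dropper bottle still in its rack hole (x of amber_stoppered_bottle in the frame of spill_tray between -0.1 and 0.1 m and y of amber_stoppered_bottle in the frame of spill_tray between -0.095 and 0.095 m and height (world z) of each of amber_stoppered_bottle, brown_screwcap_bottle, clear_stoppered_jar below 0.015 m and angle between each of amber_stoppered_bottle, brown_screwcap_bottle, clear_stoppered_jar's own z axis and vertical below 0.15 rad and x of brown_screwcap_bottle in the frame of spill_tray between -0.1 and 0.1 m and y of brown_screwcap_bottle in the frame of spill_tray between -0.095 and 0.095 m and x of clear_stoppered_jar in the frame of spill_tray between -0.1 and 0.1 m and y of clear_stoppered_jar in the frame of spill_tray between -0.095 and 0.095 m and distance of dropper_bottle from where it was at the start of the episode below 0.02 m), for 0.2 s.
2. the dropper bottle stands released in the free well of the heater, the three bigger bottles still in the tray (horizontal distance between dropper_bottle and free_well below 0.012 m and z of dropper_bottle in the frame of block_heater between 0.045 and 0.059 m and angle between dropper_bottle's own z axis and vertical below 0.2 rad and linear speed of dropper_bottle below 0.03 m/s and contact force between dropper_bottle and the fingers below 0.1 N and x of amber_stoppered_bottle in the frame of spill_tray between -0.1 and 0.1 m and y of amber_stoppered_bottle in the frame of spill_tray between -0.095 and 0.095 m and height (world z) of each of amber_stoppered_bottle, brown_screwcap_bottle, clear_stoppered_jar below 0.015 m and angle between each of amber_stoppered_bottle, brown_screwcap_bottle, clear_stoppered_jar's own z axis and vertical below 0.15 rad and x of brown_screwcap_bottle in the frame of spill_tray between -0.1 and 0.1 m and y of brown_screwcap_bottle in the frame of spill_tray between -0.095 and 0.095 m and x of clear_stoppered_jar in the frame of spill_tray between -0.1 and 0.1 m and y of clear_stoppered_jar in the frame of spill_tray between -0.095 and 0.095 m), for 0.2 s.
At the end, for the whole second after the job is handed in: The dropper bottle stands upright, released, in the heater's free well (within 12 mm of its centre, 8 mm of its floor); each bigger bottle stands upright, released and still within 15 mm of where it began; the other dropper bottle is within 20 mm of where it began (horizontal distance between dropper_bottle and free_well below 0.012 m and z of dropper_bottle in the frame of block_heater between 0.045 and 0.059 m and angle between each of dropper_bottle, amber_stoppered_bottle, brown_screwcap_bottle, clear_stoppered_jar, warming_bottle's own z axis and vertical below 0.2 rad and linear speed of each of dropper_bottle, amber_stoppered_bottle, brown_screwcap_bottle, clear_stoppered_jar below 0.03 m/s and contact force between each of dropper_bottle, amber_stoppered_bottle, brown_screwcap_bottle, clear_stoppered_jar and the fingers below 0.1 N and distance of each of amber_stoppered_bottle, brown_screwcap_bottle, clear_stoppered_jar from where it was at the start of the episode below 0.015 m and distance of warming_bottle from where it was at the start of the episode below 0.02 m); the robot touches nothing.
It fails at once if a bottle is tipped over (more than 40 degrees) (angle between any of amber_stoppered_bottle, brown_screwcap_bottle, clear_stoppered_jar, dropper_bottle, warming_bottle's own z axis and vertical above 0.7 rad).
It fails at once if a bottle is dropped: it falls freely, touching nothing, faster than 0.5 m/s (a fall of more than about 12 mm) ((contact force between amber_stoppered_bottle and anything else below 0.01 N and linear speed of amber_stoppered_bottle above 0.5 m/s) or (contact force between brown_screwcap_bottle and anything else below 0.01 N and linear speed of brown_screwcap_bottle above 0.5 m/s) or (contact force between clear_stoppered_jar and anything else below 0.01 N and linear speed of clear_stoppered_jar above 0.5 m/s) or (contact force between dropper_bottle and anything else below 0.01 N and linear speed of dropper_bottle above 0.5 m/s)).
It fails at once if the dropper bottle already in the heater is taken out of its well (distance of warming_bottle from where it was at the start of the episode above 0.025 m).
It also fails if it takes over 147 s, if anything falls off the work surface, if the arm or the gripper's body presses on something with over 40 N, if the wrist force passes 120 N, or if a joint passes its speed limit or range.

## Working session

There is one attempt and no reset: what is moved stays moved. The work goes in short steps, Python scripts to look and compute and a tool call to move; the robot and the scene stay as the last step left them, time stands still between calls to the robot, and variables do not carry over. Pictures are saved under pics/ and viewed, at most 14 in all, crops included, and the job is handed in when it is done.

```bash
ls; mkdir -p pics; python3 - <<'E'
from bench import manip
import cv2
for n in("scene","top"):
    f=manip.grab_frame(n); cv2.imwrite(f"pics/{n}0.png",f["color"][:,:,::-1]); print(n,f["K"],f["xyz"],f["orientation"],[k for k in f])
print(manip.read_state())
E
```

```text
bench.py
pics
scene [[435.77672833   0.         317.07791444]
 [  0.         435.77672833 243.16143653]
 [  0.           0.           1.        ]] [0.07086164 0.38580382 0.57107917] [ 0.9235815  -0.01717512 -2.43739765] ['color', 'K', 'xyz', 'orientation']
top [[449.94721806   0.         316.51488326]
 [  0.         449.94721806 235.10473622]
 [  0.           0.           1.        ]] [ 0.38193947 -0.12856221  0.96280485] [ 0.13003877 -0.00540229 -1.562554  ] ['color', 'K', 'xyz', 'orientation']
{'clock': 0.1, 'joint_positions': array([ 1.11908663,  0.38420237,  0.01637089,  1.37105189, -0.00633945,
        1.38818754, -0.04653315]), 'joint_velocities': array([ 6.49515271e-05, -2.43894517e-03, -1.90071795e-04, -3.34967420e-03,
        6.98073419e-05, -1.06488349e-03,  8.79260365e-04]), 'tau': array([ 3.29575298e-03, -6.29128790e+01,  8.47952943e-01, -3.72756600e+01,
        1.68275088e-02,  1.03379338e-02, -5.49971298e-05]), 'position': array([ 0.23692452, -0.57820098,  0.40374715]), 'eef_rot': array([-3.13979107e+00, -1.22793285e-05,  3.88836574e-01]), 'contact_force': array([ 0.62253147,  0.14211238, -0.00569819]), 'ft_torque': array([0.01316336, 0.0855573 , 0.02648524]), 'grip_force': 0.0, 'opening': 1.0015734935214653}
```

View pics/scene0.png

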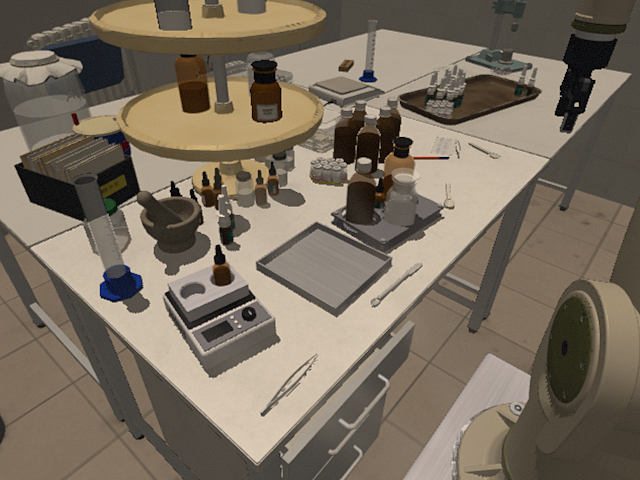

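View pics/top0.png

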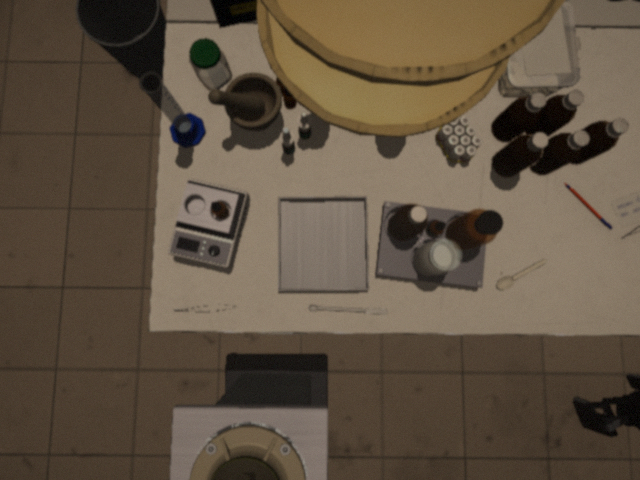

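The scene view shows the brown bottle in the left rear hole (~(362,190)), the amber bottle in the right rear hole (~(400,160)), and the clear jar in front (~(402,200)). The top view shows the heater at (210,225) with the free well at (195,205), the tray at (323,245) and the rack at (432,245). Next I zoom in.

```bash
cat > h.py <<'E'
import numpy as np, cv2
from scipy.spatial.transform import Rotation as Ro
from bench import manip
def grab(n): return manip.grab_frame(n)
def ray(f,u,v):
    K=f["K"]; d=np.array([(u-K[0,2])/K[0,0],-(v-K[1,2])/K[1,1],-1.])
    return np.array(f["xyz"]),Ro.from_euler("xyz",f["orientation"]).as_matrix()@d
def onz(f,u,v,z):
    o,d=ray(f,u,v); return (o+d*(z-o[2])/d[2])[:2]
def proj(f,p):
    q=Ro.from_euler("xyz",f["orientation"]).as_matrix().T@(np.array(p)-f["xyz"]); K=f["K"]
    return np.array([K[0,2]-K[0,0]*q[0]/q[2],K[1,2]+K[1,1]*q[1]/q[2]])
E
python3 - <<'E'
from h import *
f=grab("top"); g=cv2.convertScaleAbs(f["color"][:,:,::-1],alpha=1.5)
cv2.imwrite("pics/c1.png",cv2.resize(g[190:300,365:505],None,fx=5.5,fy=5.4,interpolation=cv2.INTER_CUBIC))
cv2.imwrite("pics/c2.png",cv2.resize(g[175:300,165:375],None,fx=3.8,fy=3.8,interpolation=cv2.INTER_CUBIC))
for u,v,z in[(323,245,.02),(432,245,.028),(210,225,.07),(390,135,.3),(240,330,0)]: print(onz(f,u,v,z))
E
```

```text
[ 0.48436873 -0.1464785 ]
[ 0.48551306 -0.37439052]
[0.51725087 0.08124599]
[ 0.62427073 -0.24269805]
[0.30565276 0.0261628 ]
```

View pics/c1.png

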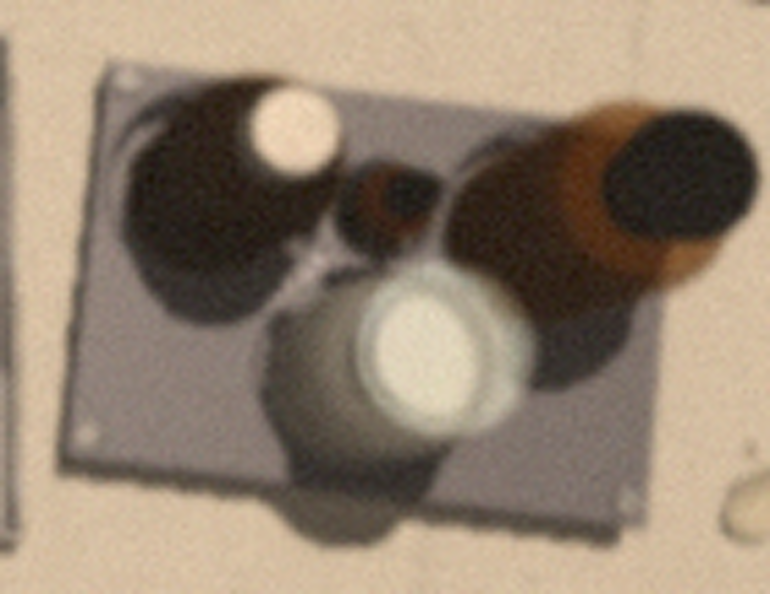

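View pics/c2.png

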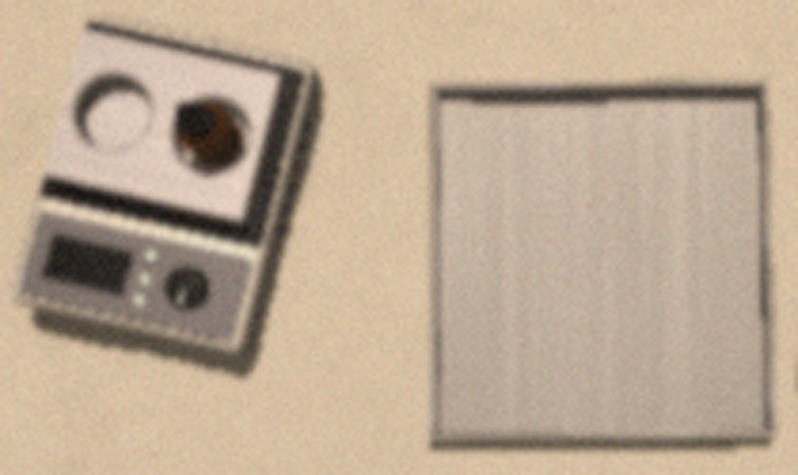

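The crops show:
- **Rack:** deck corners at crop (110,62), (64,461) and (644,523).
- **Bottle tops:** brown cap at (294,131), amber head at (680,176), jar head at (446,350) and teat at (413,188).
- **Free well:** mouth at crop2 (114,112).
- **Tray:** rim corners at crop2 (433,86), (764,83), (772,440) and (432,443).

```bash
python3 - <<'E'
from h import *
np.set_printoptions(precision=4,suppress=True)
f=grab("top");s=grab("scene")
a=lambda x,y,z:onz(f,365+(x+.5)/5.5-.5,190+(y+.5)/5.4-.5,z)
b=lambda x,y,z:onz(f,165+(x+.5)/3.8-.5,175+(y+.5)/3.8-.5,z)
TL,BL,BR=a(110,62,.028),a(64,461,.028),a(644,523,.028)
c=(TL+BR)/2; l=BL-BR; x=TL-BL
print("rack",TL,BL,BR,np.linalg.norm(l),np.linalg.norm(x),c,np.arctan2(-l[0],l[1]),np.arctan2(x[1],x[0]))
th=np.arctan2(-l[0],l[1])*.6+np.arctan2(x[1],x[0])*.4
R=np.array([[np.cos(th),-np.sin(th)],[np.sin(th),np.cos(th)]])
for h in[(32,64),(32,-64),(-32,0),(32,0)]: print("hole",c+R@np.array(h)/1e3)
tops={"brown":a(294,131,.155),"amber":a(680,176,.163),"jar":a(446,350,.127),"drop":a(413,188,.092)}
for k,z in zip(tops,(.155,.163,.127,.092)): print(k,tops[k],"scene px",proj(s,[*tops[k],z]))
T=[b(433,86,.02),b(764,83,.02),b(772,440,.02),b(432,443,.02)]
print("tray",T,np.mean(T,0))
print("well",b(114,112,.075),"warm well",b(210,134,.075),"block",[b(*p,.075) for p in[(88,27),(280,72),(243,220),(45,180)]])
print("well scene px",proj(s,[*b(114,112,.075),.075]))
g=cv2.convertScaleAbs(s["color"][:,:,::-1],alpha=1.5)
v1=cv2.resize(g[125:255,325:455],None,fx=4,fy=4,interpolation=cv2.INTER_CUBIC)
v2=cv2.resize(g[240:330,155:225],None,fx=4,fy=4,interpolation=cv2.INTER_CUBIC)
v=np.zeros((520,800,3),np.uint8);v[:,:520]=v1;v[:360,520:800]=v2;cv2.imwrite("pics/c3.png",v)
E
```

```text
rack [ 0.5782 -0.2762] [ 0.422  -0.2571] [ 0.4002 -0.4751] 0.21917000229292571 0.15735646019961375 [ 0.4892 -0.3757] -0.09977976603170523 -0.12185567884856373
hole [ 0.5279 -0.3155]
hole [ 0.5141 -0.4428]
hole [ 0.4574 -0.3722]
hole [ 0.521  -0.3791]
brown [ 0.5284 -0.3169] scene px [364.2603 163.1017]
amber [ 0.5128 -0.4415] scene px [402.3819 143.2793]
jar [ 0.4571 -0.3735] scene px [405.8065 176.3224]
drop [ 0.5192 -0.3737] scene px [379.8834 181.2197]
tray [array([ 0.5861, -0.0509]), array([ 0.5895, -0.2371]), array([ 0.3901, -0.2403]), array([ 0.387 , -0.0542])] [ 0.4882 -0.1456]
well [0.5586 0.1125] warm well [0.5473 0.0615] block [array([0.6044, 0.1283]), array([0.5809, 0.0257]), array([0.5017, 0.0426]), array([0.5219, 0.1471])]
well scene px [193.2254 290.107 ]
```

View pics/c3.png

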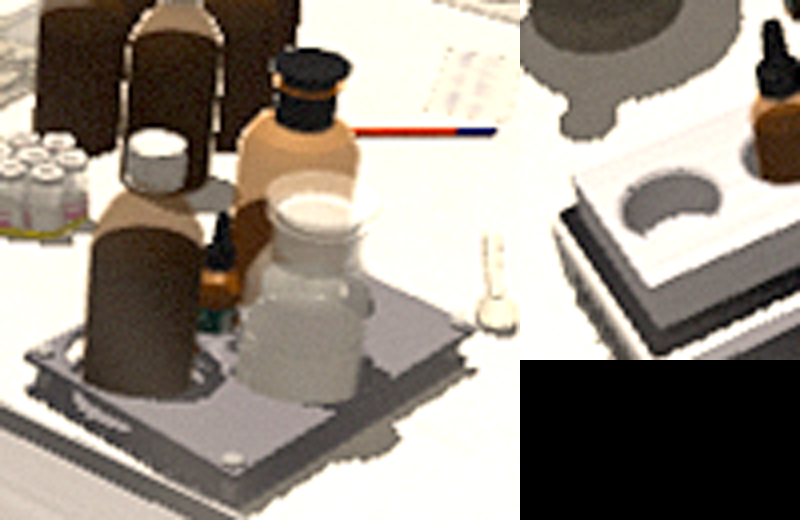

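Both views agree to about 2–3 mm. I check the height and edge of the overhead shelf tier before moving.

```bash
cat >> h.py <<'E'
def to(x,y,z,yaw=None):
    "tool-frame shift from measured TCP to world (x,y,z of grasp/TCP), and turn about tool z"
    s=manip.read_state(); R=Ro.from_euler("xyz",s["eef_rot"])
    d=R.inv().apply(np.array([x,y,z])-s["position"])
    q=R.inv()*Ro.from_euler("xyz",[np.pi,0,s["eef_rot"][2] if yaw is None else yaw])
    print("d",d.round(4),"rot",q.as_rotvec().round(3),"at",s["position"].round(4),"t",s["clock"],"F",s["contact_force"].round(1))
E
python3 - <<'E'
from h import *
f=grab("top");s=grab("scene")
for z in(.25,.3,.35,.4): print(z,"scene near edge",onz(s,290,150,z),onz(s,207,160,z),onz(s,325,115,z),"top edge",onz(f,380,135,z),onz(f,490,85,z),onz(f,300,105,z))
to(.457,-.373,.45,0)
E
```

```text
0.25 scene near edge [ 0.54618534 -0.11114823] [0.61957566 0.00671847] [ 0.6054067  -0.27647692] top edge [ 0.6423832  -0.23482467] [ 0.73123439 -0.42000934] [ 0.69276829 -0.10243253]
0.3 scene near edge [ 0.47216564 -0.03376046] [0.53412726 0.06575147] [ 0.52216476 -0.17334336] top edge [ 0.62411427 -0.22737084] [ 0.70673295 -0.39956566] [ 0.67096507 -0.10426541]
0.35 scene near edge [0.39814593 0.04362732] [0.44867886 0.12478447] [ 0.43892282 -0.07020981] top edge [ 0.60584533 -0.21991702] [ 0.68223151 -0.37912197] [ 0.64916185 -0.10609828]
0.4 scene near edge [0.32412623 0.12101509] [0.36323046 0.18381748] [0.35568088 0.03292375] top edge [ 0.58757639 -0.21246319] [ 0.65773007 -0.35867829] [ 0.62735863 -0.10793116]
d [ 0.2815 -0.1066 -0.0455] rot [-0.     0.     0.389] at [ 0.2369 -0.5783  0.4044] t 0.35 F [-1.  -0.6 -0.5]
```

Units first: shifts go in units of 5 mm and turns go in units of 0.2 rad. So 0.2 m is 40, -0.03 m is -6, 0.2 rad is 1.

Request:
{"name": "jog_arm", "arguments": {"plan": [[0, 0, 0.5, 8, -3, 0, 1], [0, 0, 1, 16, -6, 0, 1], [0, 0, 1.5, 24, -9, 0, 1], [0, 0, 1.945, 32, -12, 0, 1], [0, 0, 1.945, 40, -15, 0, 1], [0, 0, 1.945, 48, -18, 0, 1], [0, 0, 1.945, 54, -20.4, 0, 1], [0, 0, 1.945, 56.3, -21.32, 0, 1], [0, 0, 1.945, 56.3, -21.32, 0, 1], [0, 0, 1.945, 56.3, -21.32, 0, 1]], "force": 60}}

```text
clock: 1.35
position: [0.456, -0.3742, 0.4046]
eef_rot: [3.141, 0.001, -0.002]
contact_force: [-0.9, -0.4, -0.8]
opening: 1.002
grip_force: 0.0
```

```bash
python3 -c "
from h import *
to(.457,-.373,.127+.152,0)"
```

```text
d [ 0.0011 -0.0013  0.1256] rot [ 0.001  0.001 -0.002] at [ 0.456  -0.3742  0.4046] t 1.35 F [-0.9 -0.4 -0.8]
```

Request:
{"name": "jog_arm", "arguments": {"plan": [[0, 0, 0, 0.2, -0.2, 6, 1], [0, 0, 0, 0.2, -0.2, 12, 1], [0, 0, 0, 0.2, -0.2, 18, 1], [0, 0, 0, 0.2, -0.2, 22, 1], [0, 0, 0, 0.2, -0.2, 25.12, 1], [0, 0, 0, 0.2, -0.2, 25.12, 1], [0, 0, 0, 0.2, -0.2, 25.12, 0.6], [0, 0, 0, 0.2, -0.2, 25.12, 0.4], [0, 0, 0, 0.2, -0.2, 25.12, 0.4], [0, 0, 0, 0.2, -0.2, 25.12, 0.4], [0, 0, 0, 0.2, -0.2, 25.12, 0.4], [0, 0, 0, 0.2, -0.2, 25.12, 0.4]], "force": 60}}

```text
clock: 2.55
position: [0.4581, -0.3727, 0.281]
eef_rot: [3.139, -0.002, -0.001]
contact_force: [-1.0, 0.3, 6.5]
opening: 0.641
grip_force: 63.8
```

```bash
python3 -c "
from h import *
to(.443,-.1464,.4,0)"
```

```text
d [-0.015  -0.226  -0.1196] rot [ 0.002 -0.002 -0.001] at [ 0.4581 -0.3727  0.281 ] t 2.55 F [-1.   0.3  6.5]
```

Converted, -0.17 m is -34, -0.226 m is -45.2.

Request:
{"name": "jog_arm", "arguments": {"plan": [[0, 0, 0, 0, 0, -2, 0.4], [0, 0, 0, 0, 0, -6, 0.4], [0, 0, 0, 0, 0, -10, 0.4], [0, 0, 0, -1.6, 0, -14, 0.4], [0, 0, 0, -3, -4, -16, 0.4], [0, 0, 0, -3, -10, -16, 0.4], [0, 0, 0, -3, -16, -16, 0.4], [0, 0, 0, -3, -22, -16, 0.4], [0, 0, 0, -3, -28, -16, 0.4], [0, 0, 0, -3, -34, -16, 0.4], [0, 0, 0, -3, -40, -16, 0.4], [0, 0, 0, -3, -44, -16, 0.4], [0, 0, 0, -3, -45.2, -16, 0.4], [0, 0, 0, -3, -45.2, -16, 0.4], [0, 0, 0, -3, -45.2, -16, 0.4]]}}

```text
clock: 4.05
position: [0.4429, -0.1471, 0.3593]
eef_rot: [3.141, -0.0, -0.001]
contact_force: [-0.4, -0.0, -4.1]
opening: 0.643
grip_force: 64.3
```

```bash
python3 - <<'E'
from h import *
to(.443,-.1464,.279,0)
f=grab("scene"); cv2.imwrite("pics/s1.png",f["color"][:,:,::-1][120:340,150:470])
E
```

```text
d [ 0.0001 -0.0007  0.0803] rot [ 0.001 -0.    -0.001] at [ 0.4429 -0.1471  0.3593] t 4.05 F [-0.4 -0.  -4.1]
```

View pics/s1.png

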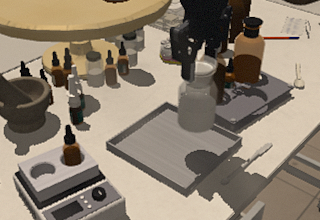

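The jar hangs upright over the near side of the tray (crop ~(197,100)). Next I lower it.

Request:
{"name": "jog_arm", "arguments": {"plan": [[0, 0, 0, 0, 0, 4, 0.4], [0, 0, 0, 0, 0, 8, 0.4], [0, 0, 0, 0, 0, 12, 0.4], [0, 0, 0, 0, 0, 14, 0.4], [0, 0, 0, 0, 0, 15, 0.4], [0, 0, 0, 0, 0, 15.6, 0.4], [0, 0, 0, 0, 0, 15.6, 0.4]]}}

```text
clock: 4.8
position: [0.4433, -0.1462, 0.2815]
eef_rot: [3.141, -0.001, -0.0]
contact_force: [0.1, 0.6, -2.9]
opening: 0.642
grip_force: 64.4
```

Request:
{"name": "jog_arm", "arguments": {"plan": [[0, 0, 0, 0, 0, 0.2, 0.4], [0, 0, 0, 0, 0, 0.4, 0.4], [0, 0, 0, 0, 0, 0.4, 0.4]]}}

```text
clock: 5.1
position: [0.4431, -0.1459, 0.2794]
eef_rot: [3.141, -0.001, -0.0]
contact_force: [-0.5, -0.9, -2.3]
opening: 0.643
grip_force: 64.4
```

Request:
{"name": "jog_arm", "arguments": {"plan": [[0, 0, 0, 0, 0, 0.2, 0.4], [0, 0, 0, 0, 0, 0.4, 0.4], [0, 0, 0, 0, 0, 0.4, 0.4]]}}

```text
clock: 5.4
position: [0.4439, -0.1458, 0.2791]
eef_rot: [3.141, -0.003, 0.0]
contact_force: [-3.6, 2.2, 10.8]
opening: 0.643
grip_force: 65.8
```

Converted, 0.171 m is 34.2, 0.15 m is 30.

Request:
{"name": "jog_arm", "arguments": {"plan": [[0, 0, 0, 0, 0, -0.2, 0.7], [0, 0, 0, 0, 0, -0.2, 0.75], [0, 0, 0, 0, 0, -0.2, 0.9], [0, 0, 0, 0, 0, -0.2, 0.9], [0, 0, 0, 0, 0, -6, 0.9], [0, 0, 0, 0, 0, -14, 0.9], [0, 0, 0, 0, 0, -22, 0.9], [0, 0, 0, 0, 0, -24, 0.9], [0, 0, 0, 8, 8, -24, 0.9], [0, 0, 0, 16, 16, -24, 0.9], [0, 0, 0, 16.8, 24, -24, 0.9], [0, 0, 0, 16.8, 30, -24, 0.9], [0, 0, 0, 16.8, 34.2, -24, 0.9], [0, 0, 0, 16.8, 34.2, -24, 0.9], [0, 0, 0, 16.8, 34.2, -24, 0.9]]}}

```text
clock: 6.9
position: [0.527, -0.3171, 0.3961]
eef_rot: [-3.14, 0.001, -0.001]
contact_force: [0.9, 0.6, -0.6]
opening: 0.9
grip_force: 0.0
```

```bash
python3 - <<'E'
from h import *
to(.5282,-.3165,.303,0)
f=grab("top"); cv2.imwrite("pics/t1.png",cv2.convertScaleAbs(cv2.resize(f["color"][:,:,::-1][150:320,270:500],None,fx=3,fy=3),alpha=1.4))
E
```

```text
d [ 0.0013 -0.0004  0.0931] rot [-0.001  0.001 -0.001] at [ 0.527  -0.3171  0.3961] t 6.9 F [ 0.9  0.6 -0.6]
```

View pics/t1.png

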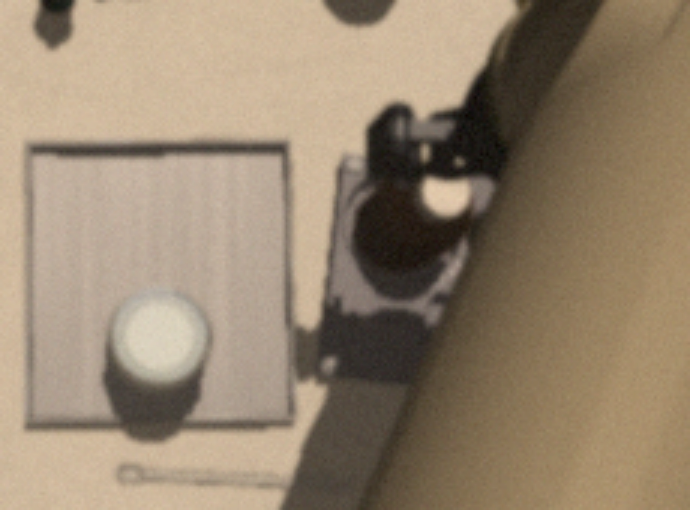

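The jar stands in the tray (crop (160,335)), and the gripper is over the brown bottle's cap.

Converted, 0.0925 m is 18.5, 0.08 m is 16.

Request:
{"name": "jog_arm", "arguments": {"plan": [[0, 0, 0, 0.2, 0, 6, 0.9], [0, 0, 0, 0.2, 0, 12, 0.8], [0, 0, 0, 0.2, 0, 16, 0.8], [0, 0, 0, 0.2, 0, 18.5, 0.8], [0, 0, 0, 0.2, 0, 18.5, 0.8], [0, 0, 0, 0.2, 0, 18.5, 0.5], [0, 0, 0, 0.2, 0, 18.5, 0.2], [0, 0, 0, 0.2, 0, 18.5, 0.2], [0, 0, 0, 0.2, 0, 18.5, 0.2], [0, 0, 0, 0.2, 0, 18.5, 0.2], [0, 0, 0, 0.2, 0, 18.5, 0.2]]}}

```text
clock: 8.05
position: [0.5286, -0.317, 0.3064]
eef_rot: [3.14, -0.003, 0.0]
contact_force: [-0.7, 1.5, 5.8]
opening: 0.354
grip_force: 59.9
```

```bash
python3 -c "
from h import *
to(.5273,-.0929,.373,0)"
```

```text
d [-0.0011 -0.224  -0.0669] rot [ 0.001 -0.003  0.   ] at [ 0.5286 -0.317   0.3064] t 8.05 F [-0.7  1.5  5.8]
```

Converted, -0.224 m is -44.8, -0.218 m is -43.6.

Request:
{"name": "jog_arm", "arguments": {"plan": [[0, 0, 0, 0, 0, -2, 0.2], [0, 0, 0, 0, 0, -6, 0.2], [0, 0, 0, 0, 0, -10, 0.2], [0, 0, 0, 0, 0, -14, 0.2], [0, 0, 0, -0.2, -4, -16, 0.2], [0, 0, 0, -0.2, -10, -16, 0.2], [0, 0, 0, -0.2, -16, -16, 0.2], [0, 0, 0, -0.2, -22, -16, 0.2], [0, 0, 0, -0.2, -28, -16, 0.2], [0, 0, 0, -0.2, -34, -16, 0.2], [0, 0, 0, -0.2, -40, -16, 0.2], [0, 0, 0, -0.2, -43.6, -16, 0.2], [0, 0, 0, -0.2, -44.8, -16, 0.2], [0, 0, 0, -0.2, -44.8, -16, 0.2], [0, 0, 0, -0.2, -44.8, -16, 0.2]]}}

```text
clock: 9.55
position: [0.5269, -0.0943, 0.3845]
eef_rot: [3.141, 0.0, -0.002]
contact_force: [-0.2, -1.1, -4.1]
opening: 0.355
grip_force: 60.0
```

Request:
{"name": "jog_arm", "arguments": {"plan": [[0, 0, 0, 0, 0, 4, 0.2], [0, 0, 0, 0, 0, 8, 0.2], [0, 0, 0, 0, 0, 12, 0.2], [0, 0, 0, 0, 0, 14, 0.2], [0, 0, 0, 0, 0, 15, 0.2], [0, 0, 0, 0, 0, 15.4, 0.2], [0, 0, 0, 0, 0, 15.4, 0.2]]}}

```text
clock: 10.25
position: [0.5273, -0.0933, 0.3082]
eef_rot: [3.141, -0.001, -0.001]
contact_force: [-0.6, 0.2, -4.3]
opening: 0.359
grip_force: 59.9
```

Converted, 0.002 m is 0.4, 0.003 m is 0.6.

Request:
{"name": "jog_arm", "arguments": {"plan": [[0, 0, 0, 0, 0, 0.2, 0.2], [0, 0, 0, 0, 0, 0.4, 0.2], [0, 0, 0, 0, 0, 0.6, 0.2], [0, 0, 0, 0, 0, 0.6, 0.2]]}}

```text
clock: 10.65
position: [0.527, -0.0929, 0.3046]
eef_rot: [-3.142, -0.0, -0.0]
contact_force: [-1.0, 0.5, -4.4]
opening: 0.356
grip_force: 59.9
```

Request:
{"name": "jog_arm", "arguments": {"plan": [[0, 0, 0, 0, 0, 0.2, 0.2], [0, 0, 0, 0, 0, 0.3, 0.2], [0, 0, 0, 0, 0, 0.3, 0.2]]}}

```text
clock: 10.95
position: [0.5274, -0.0929, 0.3045]
eef_rot: [3.141, -0.002, -0.0]
contact_force: [-3.2, 0.4, 5.6]
opening: 0.358
grip_force: 61.1
```

Request:
{"name": "jog_arm", "arguments": {"plan": [[0, 0, 0, 0, 0, -0.1, 0.4], [0, 0, 0, 0, 0, -0.1, 0.5], [0, 0, 0, 0, 0, -0.1, 0.7], [0, 0, 0, 0, 0, -6, 0.7], [0, 0, 0, 0, 0, -14, 0.7], [0, 0, 0, 0, 0, -20, 0.7], [0, 0, 0, 0, 0, -22, 0.8], [0, 0, 0, -2.8, 8, -22, 0.8], [0, 0, 0, -2.8, 16, -22, 0.8], [0, 0, 0, -2.8, 24, -22, 0.8], [0, 0, 0, -2.8, 32, -22, 0.8], [0, 0, 0, -2.8, 40, -22, 0.8], [0, 0, 0, -2.8, 48, -22, 0.8], [0, 0, 0, -2.8, 56, -22, 0.8], [0, 0, 0, -2.8, 64, -22, 0.8], [0, 0, 0, -2.8, 68.4, -22, 0.8], [0, 0, 0, -2.8, 69.8, -22, 0.8], [0, 0, 0, -2.8, 69.8, -22, 0.8], [0, 0, 0, -2.8, 69.8, -22, 0.8]]}}

```text
clock: 12.85
position: [0.5137, -0.4404, 0.4128]
eef_rot: [-3.14, -0.0, 0.002]
contact_force: [0.2, 0.4, -0.3]
opening: 0.803
grip_force: 0.0
```

```bash
python3 - <<'E'
from h import *
to(.513,-.442,.316,0)
f=grab("scene"); cv2.imwrite("pics/s2.png",cv2.resize(f["color"][:,:,::-1][90:310,230:470],None,fx=2,fy=2))
E
```

```text
d [-0.0008  0.0017  0.0968] rot [-0.001 -0.     0.002] at [ 0.5137 -0.4404  0.4128] t 12.85 F [ 0.2  0.4 -0.3]
```

View pics/s2.png

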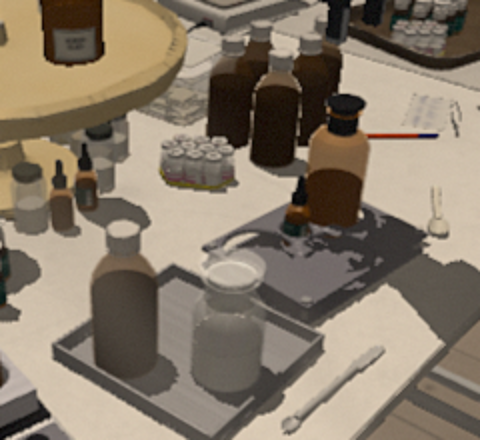

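The brown bottle and jar stand upright in the tray (crop (125,300) and (228,320)). The amber bottle and dropper are still in the rack, so I go down on the amber head.

Converted, 0.0965 m is 19.3, 0.08 m is 16.

Request:
{"name": "jog_arm", "arguments": {"plan": [[0, 0, 0, -0.2, 0.34, 6, 0.8], [0, 0, 0, -0.2, 0.34, 12, 0.8], [0, 0, 0, -0.2, 0.34, 16, 0.8], [0, 0, 0, -0.2, 0.34, 19.3, 0.8], [0, 0, 0, -0.2, 0.34, 19.3, 0.8], [0, 0, 0, -0.2, 0.34, 19.3, 0.5], [0, 0, 0, -0.2, 0.34, 19.3, 0.3], [0, 0, 0, -0.2, 0.34, 19.3, 0.3], [0, 0, 0, -0.2, 0.34, 19.3, 0.3], [0, 0, 0, -0.2, 0.34, 19.3, 0.3], [0, 0, 0, -0.2, 0.34, 19.3, 0.3]]}}

```text
clock: 14.0
position: [0.5126, -0.4438, 0.3187]
eef_rot: [3.14, -0.003, -0.0]
contact_force: [0.3, -0.4, 6.7]
opening: 0.507
grip_force: 61.6
```

```bash
python3 -c "
from h import *
to(.529,-.1969,.416,0)"
```

```text
d [ 0.0167 -0.2467 -0.0977] rot [ 0.002 -0.003 -0.   ] at [ 0.5126 -0.4438  0.3187] t 14.0 F [ 0.3 -0.4  6.7]
```

Request:
{"name": "jog_arm", "arguments": {"plan": [[0, 0, 0, 0, 0, -2, 0.3], [0, 0, 0, 0, 0, -6, 0.3], [0, 0, 0, 0, 0, -12, 0.3], [0, 0, 0, 0, 0, -18, 0.3], [0, 0, 0, 0, 0, -22, 0.3], [0, 0, 0, 1, -2, -23, 0.3], [0, 0, 0, 3.3, -8, -23, 0.3], [0, 0, 0, 3.3, -15, -23, 0.3], [0, 0, 0, 3.3, -22, -23, 0.3], [0, 0, 0, 3.3, -29, -23, 0.3], [0, 0, 0, 3.3, -36, -23, 0.3], [0, 0, 0, 3.3, -42, -23, 0.3], [0, 0, 0, 3.3, -47, -23, 0.3], [0, 0, 0, 3.3, -49.3, -23, 0.3], [0, 0, 0, 3.3, -49.3, -23, 0.3], [0, 0, 0, 3.3, -49.3, -23, 0.3]]}}

```text
clock: 15.6
position: [0.5283, -0.1983, 0.4312]
eef_rot: [3.141, 0.001, -0.001]
contact_force: [-1.4, -0.3, -3.0]
opening: 0.5
grip_force: 61.8
```

Request:
{"name": "jog_arm", "arguments": {"plan": [[0, 0, 0, 0, 0, 6, 0.3], [0, 0, 0, 0, 0, 12, 0.3], [0, 0, 0, 0, 0, 16, 0.3], [0, 0, 0, 0, 0, 20, 0.3], [0, 0, 0, 0, 0, 21.6, 0.3], [0, 0, 0, 0, 0, 22.4, 0.3], [0, 0, 0, 0, 0, 22.4, 0.3]]}}

```text
clock: 16.3
position: [0.5286, -0.198, 0.3197]
eef_rot: [3.142, 0.0, -0.001]
contact_force: [-0.3, 0.3, -2.8]
opening: 0.5
grip_force: 61.7
```

Converted, 0.003 m is 0.6, 0.002 m is 0.4.

Request:
{"name": "jog_arm", "arguments": {"plan": [[0, 0, 0, 0, 0, 0.2, 0.3], [0, 0, 0, 0, 0, 0.4, 0.3], [0, 0, 0, 0, 0, 0.6, 0.3], [0, 0, 0, 0, 0, 0.6, 0.3]]}}

```text
clock: 16.7
position: [0.5286, -0.1971, 0.3168]
eef_rot: [3.142, -0.0, -0.0]
contact_force: [-0.1, 0.4, -3.1]
opening: 0.501
grip_force: 61.7
```

Request:
{"name": "jog_arm", "arguments": {"plan": [[0, 0, 0, 0, 0, 0.2, 0.3], [0, 0, 0, 0, 0, 0.3, 0.3], [0, 0, 0, 0, 0, 0.3, 0.3]]}}

```text
clock: 17.0
position: [0.529, -0.1972, 0.3167]
eef_rot: [3.141, -0.003, -0.0]
contact_force: [-2.0, 0.2, 6.3]
opening: 0.503
grip_force: 62.7
```

Request:
{"name": "jog_arm", "arguments": {"plan": [[0, 0, 0, 0, 0, -0.1, 0.55], [0, 0, 0, 0, 0, -0.1, 0.65], [0, 0, 0, 0, 0, -0.1, 0.75], [0, 0, 0, 0, 0, -6, 0.75], [0, 0, 0, 0, 0, -14, 0.75], [0, 0, 0, 0, 0, -20, 0.75], [0, 0, 0, 0, 0, -20, 0.75], [0, 0, 0, 0, 0, -20, 0.75]]}}

```text
clock: 17.8
position: [0.5287, -0.1972, 0.4157]
eef_rot: [3.141, -0.001, -0.0]
contact_force: [-0.4, 0.3, -1.0]
opening: 0.748
grip_force: 0.0
```

```bash
python3 - <<'E'
from h import *
to(.52,-.377,.416,1.353); print(manip.read_state()["joint_positions"].round(2))
f=grab("scene");t=grab("top")
v=np.zeros((400,800,3),np.uint8)
v[:,:400]=cv2.resize(f["color"][:,:,::-1][150:230,350:430],(400,400),interpolation=cv2.INTER_CUBIC)
v[:,400:]=cv2.convertScaleAbs(cv2.resize(t["color"][:,:,::-1][200:280,390:470],(400,400),interpolation=cv2.INTER_CUBIC),alpha=1.5)
cv2.imwrite("pics/d1.png",v)
E
```

```text
d [-0.0086  0.1798 -0.0002] rot [ 1.000e-03 -1.000e-03 -1.353e+00] at [ 0.5287 -0.1972  0.4157] t 17.8 F [-0.4  0.3 -1. ]
[ 0.45  0.25 -0.18  1.52  0.05  1.37 -1.31]
```

View pics/d1.png

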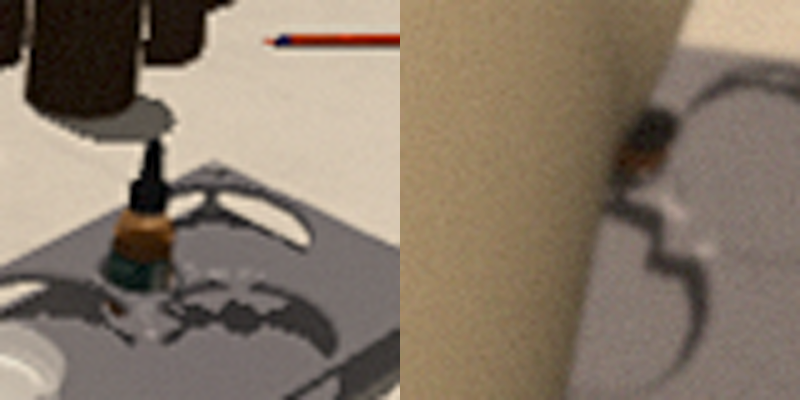

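The scene crop shows the dropper upright in its hole, teat tip at crop (153,143) and shoulder near (145,215). Now I compare these with candidate positions.

```bash
python3 - <<'E'
from h import *
s=grab("scene");t=grab("top")
for p in[(.521,-.379),(.519,-.375),(.518,-.372)]:
    for z in(.098,.072,.052): print(p,z,(proj(s,[*p,z])-[350,150])*5, (proj(t,[*p,z])-[390,200])*5+[400,0])
# least-squares of rays to tip
o1,d1=ray(s,350+(153+.5)/5-.5,150+(145+.5)/5-.5); o2,d2=ray(t,440.3,224.9)
k=np.linalg.lstsq(np.c_[d1,-d2],o2-o1,rcond=None)[0]; print(o1+k[0]*d1,o2+k[1]*d2)
E
```

```text
(0.521, -0.379) 0.098 [154.0209195  138.74456467] [666.22499835 115.16406525]
(0.521, -0.379) 0.072 [148.05321781 189.06107192] [647.7720991  125.29383091]
(0.521, -0.379) 0.052 [143.58847359 226.70543597] [634.27959661 132.70057425]
(0.519, -0.375) 0.098 [152.7836652  143.37098955] [656.11421442 120.14481824]
(0.519, -0.375) 0.072 [146.81460858 193.79024187] [637.94460058 130.13535116]
(0.519, -0.375) 0.052 [142.34928433 231.50781171] [624.6594398  137.44017542]
(0.518, -0.372) 0.098 [150.91924545 146.49899768] [648.49192512 122.61333192]
(0.518, -0.372) 0.072 [144.96545945 196.98825276] [630.53730103 132.5348885 ]
(0.518, -0.372) 0.052 [140.5118533  234.75569302] [617.40944098 139.78922061]
[ 0.5181512  -0.37196761  0.09972915] [ 0.5169943  -0.37265963  0.09974384]
```

Request:
{"name": "jog_arm", "arguments": {"plan": [[0, 0, -0.7, -0.4, 3.6, 0, 0.75], [0, 0, -1.4, -0.8, 7.2, 0, 0.75], [0, 0, -2.1, -1.2, 10.8, 0, 0.75], [0, 0, -2.8, -1.72, 14.4, 0, 0.75], [0, 0, -3.5, -1.72, 18, 0, 0.75], [0, 0, -4.2, -1.72, 21.6, 0, 0.75], [0, 0, -4.9, -1.72, 25.2, 0, 0.75], [0, 0, -5.6, -1.72, 28.8, 0, 0.75], [0, 0, -6.25, -1.72, 32.4, 0, 0.75], [0, 0, -6.765, -1.72, 36, 0, 0.75], [0, 0, -6.765, -1.72, 36, 0, 0.75], [0, 0, -6.765, -1.72, 36, 0, 0.75]], "force": 30}}

```text
clock: 19.2
position: [0.5199, -0.377, 0.414]
eef_rot: [-3.14, -0.001, 1.35]
contact_force: [-0.4, 1.0, -0.2]
opening: 0.753
grip_force: 0.0
```

```bash
python3 -c "
from h import *
to(.520,-.377,.204,1.353);print(manip.read_state()['joint_positions'].round(2))"
```

```text
d [-0.0003  0.0004  0.21  ] rot [-0.001 -0.001 -0.003] at [ 0.5199 -0.377   0.414 ] t 19.2 F [-0.4  1.  -0.2]
[ 0.76  0.44 -0.27  1.29  0.11  1.43  0.28]
```

Request:
{"name": "jog_arm", "arguments": {"plan": [[0, 0, 0, 0, 0, 8, 0.75], [0, 0, 0, 0, 0, 16, 0.75], [0, 0, 0, 0, 0, 24, 0.75], [0, 0, 0, 0, 0, 30, 0.75], [0, 0, 0, 0, 0, 36, 0.75], [0, 0, 0, 0, 0, 40, 0.75], [0, 0, 0, 0, 0, 41.8, 0.75], [0, 0, 0, 0, 0, 41.8, 0.75]], "force": 30}}

```text
clock: 20.0
position: [0.5199, -0.3758, 0.205]
eef_rot: [-3.139, -0.001, 1.353]
contact_force: [1.3, -0.9, 0.2]
opening: 0.753
grip_force: 0.0
```

Request:
{"name": "jog_arm", "arguments": {"plan": [[0, 0, 0, 0, 0, 0, 0.6], [0, 0, 0, 0, 0, 0, 0.5], [0, 0, 0, 0, 0, 0, 0.4], [0, 0, 0, 0, 0, 0, 0.2], [0, 0, 0, 0, 0, 0, 0.2], [0, 0, 0, 0, 0, 0, 0.2], [0, 0, 0, 0, 0, 0, 0.2]], "force": 30}}

```text
clock: 20.7
position: [0.5204, -0.3774, 0.2073]
eef_rot: [3.14, 0.001, 1.353]
contact_force: [-0.4, -0.2, 6.0]
opening: 0.336
grip_force: 29.4
```

```bash
python3 - <<'E'
from h import *
f=grab("scene"); cv2.imwrite("pics/d2.png",cv2.resize(f["color"][:,:,::-1][120:240,330:450],None,fx=4,fy=4))
E
```

View pics/d2.png

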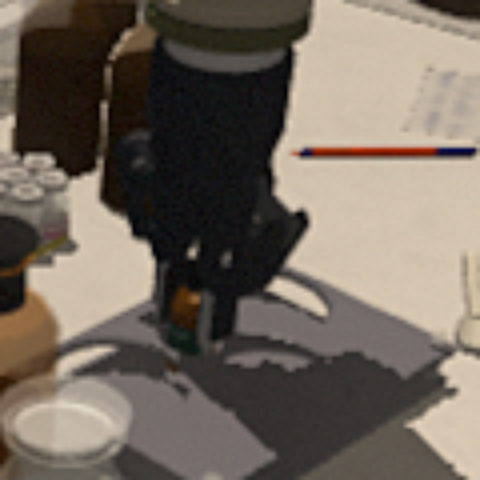

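The fingers hold the dropper's body (crop (188,305)). I lift it straight up.

Units first: shifts go in units of 5 mm and turns go in units of 0.2 rad. So -0.215 m is -43, -0.205 m is -41.

Request:
{"name": "jog_arm", "arguments": {"plan": [[0, 0, 0, 0, 0, -2, 0.2], [0, 0, 0, 0, 0, -6, 0.2], [0, 0, 0, 0, 0, -12, 0.2], [0, 0, 0, 0, 0, -18, 0.2], [0, 0, 0, 0, 0, -24, 0.2], [0, 0, 0, 0, 0, -30, 0.2], [0, 0, 0, 0, 0, -36, 0.2], [0, 0, 0, 0, 0, -41, 0.2], [0, 0, 0, 0, 0, -43, 0.2], [0, 0, 0, 0, 0, -43, 0.2], [0, 0, 0, 0, 0, -43, 0.2]], "force": 30}}

```text
clock: 21.85
position: [0.5197, -0.3771, 0.4197]
eef_rot: [-3.14, -0.001, 1.353]
contact_force: [-0.6, 0.9, 0.4]
opening: 0.334
grip_force: 29.6
```

```bash
python3 -c "
from h import *
to(.5585,.1128,.41,1.353)"
```

```text
d [ 0.4867 -0.068   0.0101] rot [-0.002 -0.001 -0.   ] at [ 0.5197 -0.3771  0.4197] t 21.85 F [-0.6  0.9  0.4]
```

Request:
{"name": "jog_arm", "arguments": {"plan": [[0, 0, 0, 6, -0.8, 0, 0.2], [0, 0, 0, 13, -1.8, 0, 0.2], [0, 0, 0, 20, -2.8, 0, 0.2], [0, 0, 0, 27, -3.8, 0, 0.2], [0, 0, 0, 34, -4.8, 0, 0.2], [0, 0, 0, 41, -5.8, 0, 0.2], [0, 0, 0, 48, -6.8, 0, 0.2], [0, 0, 0, 55, -7.8, 0, 0.2], [0, 0, 0, 62, -8.8, 0, 0.2], [0, 0, 0, 69, -9.8, 0, 0.2], [0, 0, 0, 76, -10.8, 0, 0.2], [0, 0, 0, 83, -11.8, 0, 0.2], [0, 0, 0, 90, -12.8, 0, 0.2], [0, 0, 0, 95, -13.4, 0, 0.2], [0, 0, 0, 97.34, -13.6, 0, 0.2], [0, 0, 0, 97.34, -13.6, 0, 0.2], [0, 0, 0, 97.34, -13.6, 0, 0.2]], "force": 30}}

```text
clock: 23.55
position: [0.559, 0.1112, 0.4202]
eef_rot: [-3.14, 0.001, 1.351]
contact_force: [0.7, 0.1, 0.1]
opening: 0.33
grip_force: 29.7
```

```bash
python3 -c "
from h import *
to(.5585,.1128,.29,1.353)"
```

```text
d [ 0.0016 -0.0007  0.1302] rot [-0.001  0.001 -0.002] at [0.559  0.1112 0.4202] t 23.55 F [0.7 0.1 0.1]
```

Converted, 0.13 m is 26, 0.11 m is 22.

Request:
{"name": "jog_arm", "arguments": {"plan": [[0, 0, 0, 0.2, -0.2, 8, 0.2], [0, 0, 0, 0.2, -0.2, 16, 0.2], [0, 0, 0, 0.2, -0.2, 22, 0.2], [0, 0, 0, 0.2, -0.2, 26, 0.2], [0, 0, 0, 0.2, -0.2, 26, 0.2], [0, 0, 0, 0.2, -0.2, 26, 0.2]], "force": 30}}

```text
clock: 24.15
position: [0.5584, 0.1124, 0.2916]
eef_rot: [3.142, 0.0, 1.351]
contact_force: [0.2, -0.9, -0.4]
opening: 0.333
grip_force: 29.7
```

```bash
python3 - <<'E'
from h import *
to(.5585,.1128,.2545,1.353)
s=grab("scene");t=grab("top")
print("well expected",(proj(s,[.5585,.1128,.075])-[155,220])*4)
v=np.zeros((480,800,3),np.uint8)
v[:,:400]=cv2.resize(s["color"][:,:,::-1][220:340,155:255],(400,480),interpolation=cv2.INTER_CUBIC)
v[:400,400:]=cv2.convertScaleAbs(cv2.resize(t["color"][:,:,::-1][160:260,160:260],(400,400),interpolation=cv2.INTER_CUBIC),alpha=1.5)
cv2.imwrite("pics/w1.png",v)
E
```

```text
d [0.0005 0.     0.0371] rot [ 0.     0.    -0.002] at [0.5584 0.1124 0.2916] t 24.15 F [ 0.2 -0.9 -0.4]
well expected [152.40348209 280.90013039]
```

View pics/w1.png

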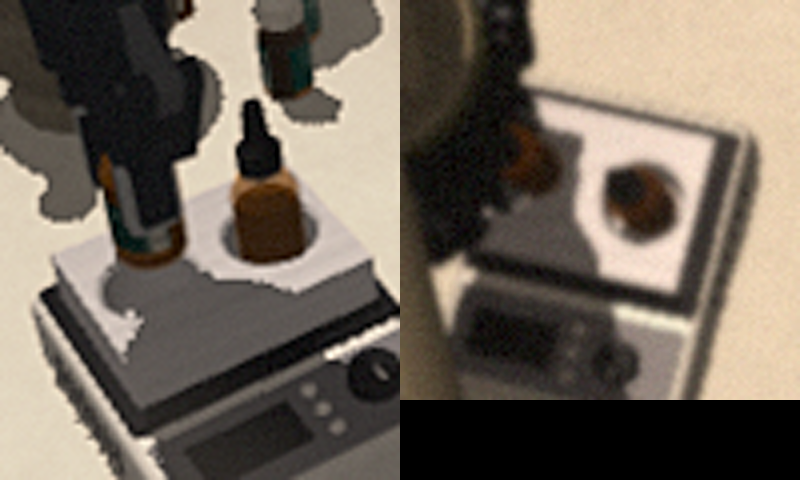

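The dropper hangs over the free well in the scene view, with its bottom centred near crop x 151 and the well expected at x 152. I go down in steps and watch the force.

Request:
{"name": "jog_arm", "arguments": {"plan": [[0, 0, 0, 0, 0, 1.6, 0.2], [0, 0, 0, 0, 0, 2.8, 0.2], [0, 0, 0, 0, 0, 4, 0.2], [0, 0, 0, 0, 0, 4, 0.2]]}}

```text
clock: 24.65
position: [0.5576, 0.1138, 0.27]
eef_rot: [-3.14, 0.001, 1.353]
contact_force: [0.6, -0.3, -0.2]
opening: 0.33
grip_force: 29.7
```

Request:
{"name": "jog_arm", "arguments": {"plan": [[0, 0, 0, 0, 0, 1, 0.2], [0, 0, 0, 0, 0, 2, 0.2], [0, 0, 0, 0, 0, 2.6, 0.2], [0, 0, 0, 0, 0, 2.8, 0.2], [0, 0, 0, 0, 0, 2.8, 0.2]]}}

```text
clock: 25.15
position: [0.558, 0.1139, 0.257]
eef_rot: [-3.141, -0.0, 1.353]
contact_force: [-0.6, 0.7, -0.4]
opening: 0.334
grip_force: 29.7
```

Request:
{"name": "jog_arm", "arguments": {"plan": [[0, 0, 0, 0, 0, 0.2, 0.2], [0, 0, 0, 0, 0, 0.4, 0.2], [0, 0, 0, 0, 0, 0.4, 0.2]]}}

```text
clock: 25.45
position: [0.558, 0.1139, 0.2551]
eef_rot: [-3.142, -0.0, 1.353]
contact_force: [-0.1, 0.2, -0.6]
opening: 0.334
grip_force: 29.7
```

Request:
{"name": "jog_arm", "arguments": {"plan": [[0, 0, 0, 0, 0, 0.2, 0.2], [0, 0, 0, 0, 0, 0.3, 0.2], [0, 0, 0, 0, 0, 0.3, 0.2]]}}

```text
clock: 25.75
position: [0.5581, 0.1141, 0.2543]
eef_rot: [3.141, -0.0, 1.353]
contact_force: [-1.3, -0.6, 4.2]
opening: 0.331
grip_force: 30.2
```

Contact came at exactly the predicted height, so the bottle is on the well floor. I release it and go up.

Request:
{"name": "jog_arm", "arguments": {"plan": [[0, 0, 0, 0, 0, -0.1, 0.4], [0, 0, 0, 0, 0, -0.1, 0.5], [0, 0, 0, 0, 0, -0.1, 0.65], [0, 0, 0, 0, 0, -0.1, 0.65], [0, 0, 0, 0, 0, -6, 0.65], [0, 0, 0, 0, 0, -14, 0.65], [0, 0, 0, 0, 0, -22, 0.65], [0, 0, 0, 0, 0, -30, 0.65], [0, 0, 0, 0, 0, -33, 0.65], [0, 0, 0, 0, 0, -33, 0.65]]}}

```text
clock: 26.75
position: [0.5584, 0.1143, 0.4217]
eef_rot: [3.137, -0.002, 1.353]
contact_force: [0.4, 0.6, 0.0]
opening: 0.648
grip_force: 0.0
```

```bash
python3 - <<'E'
from h import *
to(.529,-.1972,.4157,0)
s=grab("scene")
cv2.imwrite("pics/w2.png",cv2.resize(s["color"][:,:,::-1][120:350,150:460],None,fx=2.5,fy=2.5))
E
```

```text
d [-0.3105  0.0386  0.0056] rot [ 0.003 -0.005  1.353] at [0.5584 0.1143 0.4217] t 26.75 F [0.4 0.6 0. ]
```

View pics/w2.png

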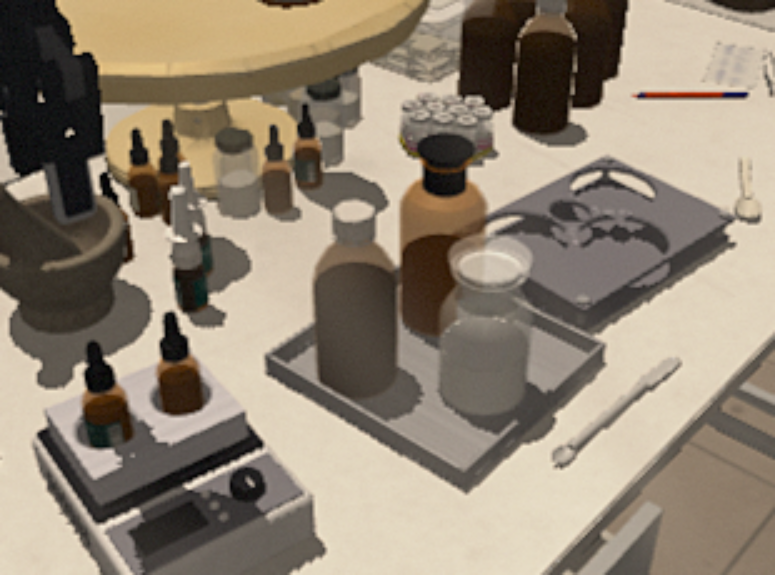

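The dropper stands in the free well (crop (105,400)), and all three bottles stand upright in the tray. Now I bring them back, amber first.

Converted, -0.3105 m is -62.1, -0.3 m is -60, 1.353 rad is 6.765.

Request:
{"name": "jog_arm", "arguments": {"plan": [[0, 0, 0.7, -6, 0.8, 0, 0.75], [0, 0, 1.4, -12, 1.6, 0, 0.75], [0, 0, 2.1, -18, 2.4, 0, 0.75], [0, 0, 2.8, -24, 3.2, 0, 0.75], [0, 0, 3.5, -30, 4, 0, 0.75], [0, 0, 4.2, -36, 4.8, 0, 0.75], [0, 0, 4.9, -42, 5.6, 0, 0.75], [0, 0, 5.6, -48, 6.2, 0, 0.75], [0, 0, 6.25, -54, 6.8, 0, 0.75], [0, 0, 6.765, -60, 7.4, 0, 0.75], [0, 0, 6.765, -62.1, 7.72, 0, 0.75], [0, 0, 6.765, -62.1, 7.72, 0, 0.75], [0, 0, 6.765, -62.1, 7.72, 0, 0.75]], "force": 60}}

```text
clock: 28.1
position: [0.5288, -0.1962, 0.4176]
eef_rot: [-3.14, 0.001, 0.003]
contact_force: [-0.2, 0.8, 0.7]
opening: 0.753
grip_force: 0.0
```

```bash
python3 -c "
from h import *
to(.529,-.1972,.3165,0)"
```

```text
d [0.0003 0.0011 0.1011] rot [-0.002  0.001  0.003] at [ 0.5288 -0.1962  0.4176] t 28.1 F [-0.2  0.8  0.7]
```

Converted, 0.101 m is 20.2, 0.085 m is 17.

Request:
{"name": "jog_arm", "arguments": {"plan": [[0, 0, 0, 0, 0.2, 6, 0.75], [0, 0, 0, 0, 0.2, 12, 0.75], [0, 0, 0, 0, 0.2, 17, 0.75], [0, 0, 0, 0, 0.2, 20.2, 0.75], [0, 0, 0, 0, 0.2, 20.2, 0.75], [0, 0, 0, 0, 0.2, 20.2, 0.5], [0, 0, 0, 0, 0.2, 20.2, 0.3], [0, 0, 0, 0, 0.2, 20.2, 0.3], [0, 0, 0, 0, 0.2, 20.2, 0.3], [0, 0, 0, 0, 0.2, 20.2, 0.3]], "force": 60}}

```text
clock: 29.1
position: [0.5292, -0.1984, 0.319]
eef_rot: [3.141, -0.003, 0.0]
contact_force: [1.4, 0.8, 6.8]
opening: 0.503
grip_force: 61.8
```

```bash
python3 -c "
from h import *
to(.5127,-.4425,.4317,0)"
```

```text
d [-0.0162  0.2441 -0.1127] rot [ 0.    -0.003  0.   ] at [ 0.5292 -0.1984  0.319 ] t 29.1 F [1.4 0.8 6.8]
```

Request:
{"name": "jog_arm", "arguments": {"plan": [[0, 0, 0, 0, 0, -2, 0.3], [0, 0, 0, 0, 0, -6, 0.3], [0, 0, 0, 0, 0, -10, 0.3], [0, 0, 0, 0, 0, -14, 0.3], [0, 0, 0, -0.8, 4, -16, 0.3], [0, 0, 0, -3.2, 10, -16, 0.3], [0, 0, 0, -3.2, 17, -16, 0.3], [0, 0, 0, -3.2, 24, -16, 0.3], [0, 0, 0, -3.2, 31, -16, 0.3], [0, 0, 0, -3.2, 38, -16, 0.3], [0, 0, 0, -3.2, 44, -16, 0.3], [0, 0, 0, -3.2, 47.6, -16, 0.3], [0, 0, 0, -3.2, 48.72, -16, 0.3], [0, 0, 0, -3.2, 48.72, -16, 0.3], [0, 0, 0, -3.2, 48.72, -16, 0.3]], "force": 60}}

```text
clock: 30.6
position: [0.513, -0.4408, 0.3975]
eef_rot: [-3.14, 0.0, 0.001]
contact_force: [0.5, 0.5, -2.2]
opening: 0.504
grip_force: 61.7
```

Request:
{"name": "jog_arm", "arguments": {"plan": [[0, 0, 0, 0, 0, 4, 0.3], [0, 0, 0, 0, 0, 7, 0.3], [0, 0, 0, 0, 0, 9, 0.3], [0, 0, 0, 0, 0, 10, 0.3], [0, 0, 0, 0, 0, 10, 0.3]]}}

```text
clock: 31.1
position: [0.5125, -0.4418, 0.3467]
eef_rot: [-3.14, 0.001, 0.0]
contact_force: [0.4, -0.0, -2.9]
opening: 0.506
grip_force: 61.8
```

Request:
{"name": "jog_arm", "arguments": {"plan": [[0, 0, 0, 0, 0, 0.8, 0.3], [0, 0, 0, 0, 0, 1.6, 0.3], [0, 0, 0, 0, 0, 2.4, 0.3], [0, 0, 0, 0, 0, 2.4, 0.3]]}}

```text
clock: 31.5
position: [0.5128, -0.4423, 0.3363]
eef_rot: [3.141, -0.002, -0.0]
contact_force: [-0.2, -0.7, 1.7]
opening: 0.5
grip_force: 62.1
```

Request:
{"name": "jog_arm", "arguments": {"plan": [[0, 0, 0, 0, 0, 1, 0.3], [0, 0, 0, 0, 0, 1.8, 0.3], [0, 0, 0, 0, 0, 2.2, 0.3], [0, 0, 0, 0, 0, 2.4, 0.3], [0, 0, 0, 0, 0, 2.4, 0.3]]}}

```text
clock: 32.0
position: [0.5124, -0.4422, 0.323]
eef_rot: [-3.141, 0.001, -0.0]
contact_force: [0.2, -1.2, -3.8]
opening: 0.502
grip_force: 62.4
```

Converted, 0.002 m is 0.4, 0.001 m is 0.2.

Request:
{"name": "jog_arm", "arguments": {"plan": [[0, 0, 0, 0, 0, 0.2, 0.3], [0, 0, 0, 0, 0, 0.4, 0.3], [0, 0, 0, 0, 0, 0.4, 0.3]]}}

```text
clock: 32.3
position: [0.5125, -0.4422, 0.3215]
eef_rot: [-3.141, 0.0, -0.0]
contact_force: [0.4, -2.0, -2.3]
opening: 0.501
grip_force: 62.5
```

Request:
{"name": "jog_arm", "arguments": {"plan": [[0, 0, 0, 0, 0, 0.2, 0.3], [0, 0, 0, 0, 0, 0.3, 0.3], [0, 0, 0, 0, 0, 0.3, 0.3]]}}

```text
clock: 32.6
position: [0.513, -0.4421, 0.3212]
eef_rot: [3.141, -0.002, 0.0]
contact_force: [1.9, -0.6, 5.6]
opening: 0.498
grip_force: 63.1
```

Request:
{"name": "jog_arm", "arguments": {"plan": [[0, 0, 0, 0, 0, -0.1, 0.55], [0, 0, 0, 0, 0, -0.1, 0.65], [0, 0, 0, 0, 0, -0.1, 0.75], [0, 0, 0, 0, 0, -6, 0.75], [0, 0, 0, 0, 0, -14, 0.75], [0, 0, 0, 0, 0, -20, 0.75], [0, 0, 0, 2.8, -6, -20, 0.75], [0, 0, 0, 2.8, -14, -20, 0.75], [0, 0, 0, 2.8, -22, -20, 0.75], [0, 0, 0, 2.8, -30, -20, 0.75], [0, 0, 0, 2.8, -38, -20, 0.75], [0, 0, 0, 2.8, -46, -20, 0.75], [0, 0, 0, 2.8, -54, -20, 0.75], [0, 0, 0, 2.8, -62, -20, 0.75], [0, 0, 0, 2.8, -67, -20, 0.75], [0, 0, 0, 2.8, -69.8, -20, 0.75], [0, 0, 0, 2.8, -69.8, -20, 0.75], [0, 0, 0, 2.8, -69.8, -20, 0.75]]}}

```text
clock: 34.4
position: [0.5265, -0.0947, 0.42]
eef_rot: [3.141, 0.0, -0.002]
contact_force: [-0.6, -0.8, -0.6]
opening: 0.745
grip_force: 0.0
```

```bash
python3 -c "
from h import *
to(.5274,-.0929,.304,0)"
```

```text
d [ 0.0009 -0.0019  0.116 ] rot [ 0.001  0.    -0.002] at [ 0.5265 -0.0947  0.42  ] t 34.4 F [-0.6 -0.8 -0.6]
```

Converted, 0.1155 m is 23.1, 0.1 m is 20.

Request:
{"name": "jog_arm", "arguments": {"plan": [[0, 0, 0, 0.2, -0.2, 8, 0.75], [0, 0, 0, 0.2, -0.2, 16, 0.75], [0, 0, 0, 0.2, -0.2, 20, 0.75], [0, 0, 0, 0.2, -0.2, 23.1, 0.75], [0, 0, 0, 0.2, -0.2, 23.1, 0.75], [0, 0, 0, 0.2, -0.2, 23.1, 0.5], [0, 0, 0, 0.2, -0.2, 23.1, 0.2], [0, 0, 0, 0.2, -0.2, 23.1, 0.2], [0, 0, 0, 0.2, -0.2, 23.1, 0.2], [0, 0, 0, 0.2, -0.2, 23.1, 0.2], [0, 0, 0, 0.2, -0.2, 23.1, 0.2]], "force": 60}}

```text
clock: 35.5
position: [0.5281, -0.0924, 0.3061]
eef_rot: [3.141, -0.003, -0.0]
contact_force: [-0.0, -0.1, 6.2]
opening: 0.355
grip_force: 60.3
```

```bash
python3 -c "
from h import *
to(.5284,-.3165,.3865,0)"
```

```text
d [ 0.0006  0.2242 -0.0803] rot [ 0.001 -0.003 -0.   ] at [ 0.5281 -0.0924  0.3061] t 35.5 F [-0.  -0.1  6.2]
```

Request:
{"name": "jog_arm", "arguments": {"plan": [[0, 0, 0, 0, 0, -2, 0.2], [0, 0, 0, 0, 0, -6, 0.2], [0, 0, 0, 0, 0, -10, 0.2], [0, 0, 0, 0, 0, -14, 0.2], [0, 0, 0, 0, 4, -16, 0.2], [0, 0, 0, 0, 10, -16, 0.2], [0, 0, 0, 0, 16, -16, 0.2], [0, 0, 0, 0, 22, -16, 0.2], [0, 0, 0, 0, 28, -16, 0.2], [0, 0, 0, 0, 34, -16, 0.2], [0, 0, 0, 0, 40, -16, 0.2], [0, 0, 0, 0, 43.6, -16, 0.2], [0, 0, 0, 0, 44.84, -16, 0.2], [0, 0, 0, 0, 44.84, -16, 0.2], [0, 0, 0, 0, 44.84, -16, 0.2]]}}

```text
clock: 37.0
position: [0.5282, -0.3145, 0.3846]
eef_rot: [-3.14, -0.0, 0.002]
contact_force: [0.0, 0.2, -3.6]
opening: 0.352
grip_force: 60.0
```

Request:
{"name": "jog_arm", "arguments": {"plan": [[0, 0, 0, 0, 0, 4, 0.2], [0, 0, 0, 0, 0, 7, 0.2], [0, 0, 0, 0, 0, 9, 0.2], [0, 0, 0, 0, 0, 10, 0.2], [0, 0, 0, 0, 0, 10, 0.2]]}}

```text
clock: 37.5
position: [0.5277, -0.3156, 0.3342]
eef_rot: [-3.141, 0.001, 0.001]
contact_force: [0.0, 0.3, -4.5]
opening: 0.35
grip_force: 60.2
```

Request:
{"name": "jog_arm", "arguments": {"plan": [[0, 0, 0, 0, 0, 0.8, 0.2], [0, 0, 0, 0, 0, 1.6, 0.2], [0, 0, 0, 0, 0, 2.4, 0.2], [0, 0, 0, 0, 0, 2.4, 0.2]]}}

```text
clock: 37.9
position: [0.5274, -0.3163, 0.3219]
eef_rot: [-3.141, 0.001, -0.0]
contact_force: [0.2, -0.2, -4.7]
opening: 0.354
grip_force: 60.2
```

Request:
{"name": "jog_arm", "arguments": {"plan": [[0, 0, 0, 0, 0, 1, 0.2], [0, 0, 0, 0, 0, 1.8, 0.2], [0, 0, 0, 0, 0, 2.2, 0.2], [0, 0, 0, 0, 0, 2.2, 0.2]]}}

```text
clock: 38.3
position: [0.5274, -0.3163, 0.311]
eef_rot: [-3.141, 0.001, -0.0]
contact_force: [0.4, 0.8, -3.5]
opening: 0.352
grip_force: 60.2
```

Converted, 0.002 m is 0.4, 0.001 m is 0.2.

Request:
{"name": "jog_arm", "arguments": {"plan": [[0, 0, 0, 0, 0, 0.2, 0.2], [0, 0, 0, 0, 0, 0.4, 0.2], [0, 0, 0, 0, 0, 0.4, 0.2]]}}

```text
clock: 38.6
position: [0.5275, -0.3164, 0.3096]
eef_rot: [-3.142, -0.0, -0.0]
contact_force: [-0.3, -0.0, -4.2]
opening: 0.355
grip_force: 60.2
```

Request:
{"name": "jog_arm", "arguments": {"plan": [[0, 0, 0, 0, 0, 0.2, 0.2], [0, 0, 0, 0, 0, 0.3, 0.2], [0, 0, 0, 0, 0, 0.3, 0.2]]}}

```text
clock: 38.9
position: [0.5276, -0.3164, 0.3083]
eef_rot: [3.142, -0.0, -0.0]
contact_force: [-0.5, 0.0, -2.8]
opening: 0.353
grip_force: 60.4
```

Request:
{"name": "jog_arm", "arguments": {"plan": [[0, 0, 0, 0, 0, 0.2, 0.2], [0, 0, 0, 0, 0, 0.3, 0.2], [0, 0, 0, 0, 0, 0.3, 0.2]]}}

```text
clock: 39.2
position: [0.5279, -0.3163, 0.3083]
eef_rot: [3.141, -0.002, 0.0]
contact_force: [-2.8, 1.0, 6.0]
opening: 0.36
grip_force: 61.2
```

Request:
{"name": "jog_arm", "arguments": {"plan": [[0, 0, 0, 0, 0, -0.1, 0.4], [0, 0, 0, 0, 0, -0.1, 0.5], [0, 0, 0, 0, 0, -0.1, 0.6], [0, 0, 0, 0, 0, -6, 0.6], [0, 0, 0, 0, 0, -14, 0.6], [0, 0, 0, 0, 0, -20, 0.8], [0, 0, 0, -4, -6, -20, 0.9], [0, 0, 0, -8, -12, -20, 0.9], [0, 0, 0, -12, -18, -20, 0.9], [0, 0, 0, -16, -24, -20, 0.9], [0, 0, 0, -16.8, -30, -20, 0.9], [0, 0, 0, -16.8, -34.1, -20, 0.9], [0, 0, 0, -16.8, -34.1, -20, 0.9], [0, 0, 0, -16.8, -34.1, -20, 0.9]]}}

```text
clock: 40.6
position: [0.4436, -0.1459, 0.4068]
eef_rot: [3.141, -0.001, 0.001]
contact_force: [-0.9, -0.2, 0.4]
opening: 0.897
grip_force: 0.0
```

```bash
python3 -c "
from h import *
to(.4437,-.1459,.2785,0)"
```

```text
d [ 1.000e-04 -0.000e+00  1.283e-01] rot [ 0.    -0.001  0.001] at [ 0.4436 -0.1459  0.4068] t 40.6 F [-0.9 -0.2  0.4]
```

Converted, 0.128 m is 25.6, 0.11 m is 22.

Request:
{"name": "jog_arm", "arguments": {"plan": [[0, 0, 0, 0, 0, 8, 0.9], [0, 0, 0, 0, 0, 16, 0.9], [0, 0, 0, 0, 0, 22, 0.9], [0, 0, 0, 0, 0, 25.6, 0.9], [0, 0, 0, 0, 0, 25.6, 0.9], [0, 0, 0, 0, 0, 25.6, 0.6], [0, 0, 0, 0, 0, 25.6, 0.4], [0, 0, 0, 0, 0, 25.6, 0.4], [0, 0, 0, 0, 0, 25.6, 0.4], [0, 0, 0, 0, 0, 25.6, 0.4]], "force": 60}}

```text
clock: 41.6
position: [0.4443, -0.1461, 0.2801]
eef_rot: [3.14, -0.003, -0.0]
contact_force: [-0.5, -0.8, 6.3]
opening: 0.643
grip_force: 64.5
```

```bash
python3 -c "
from h import *
to(.4577,-.3727,.36,0)"
```

```text
d [ 0.0137  0.2267 -0.0796] rot [ 0.001 -0.003 -0.   ] at [ 0.4443 -0.1461  0.2801] t 41.6 F [-0.5 -0.8  6.3]
```

Converted, -0.004 m is -0.8, 0.2267 m is 45.34.

Request:
{"name": "jog_arm", "arguments": {"plan": [[0, 0, 0, 0, 0, -2, 0.4], [0, 0, 0, 0, 0, -6, 0.4], [0, 0, 0, 0, 0, -10, 0.4], [0, 0, 0, -0.8, 0, -14, 0.4], [0, 0, 0, -1.2, 4, -16, 0.4], [0, 0, 0, -1.2, 10, -16, 0.4], [0, 0, 0, -1.2, 16, -16, 0.4], [0, 0, 0, -1.2, 22, -16, 0.4], [0, 0, 0, -1.2, 28, -16, 0.4], [0, 0, 0, -1.2, 34, -16, 0.4], [0, 0, 0, -1.2, 40, -16, 0.4], [0, 0, 0, 0, 44, -16, 0.4], [0, 0, 0, 1.6, 45.34, -16, 0.4], [0, 0, 0, 2.74, 45.34, -16, 0.4], [0, 0, 0, 2.74, 45.34, -16, 0.4], [0, 0, 0, 2.74, 45.34, -16, 0.4]]}}

```text
clock: 43.2
position: [0.4578, -0.371, 0.3586]
eef_rot: [-3.141, 0.0, 0.002]
contact_force: [-0.4, -0.5, -3.2]
opening: 0.645
grip_force: 64.4
```

Request:
{"name": "jog_arm", "arguments": {"plan": [[0, 0, 0, 0, 0, 4, 0.4], [0, 0, 0, 0, 0, 7, 0.4], [0, 0, 0, 0, 0, 9, 0.4], [0, 0, 0, 0, 0, 10, 0.4], [0, 0, 0, 0, 0, 10, 0.4]]}}

```text
clock: 43.7
position: [0.4572, -0.3721, 0.3082]
eef_rot: [-3.141, 0.001, 0.0]
contact_force: [-0.4, -0.1, -2.6]
opening: 0.642
grip_force: 64.5
```

Request:
{"name": "jog_arm", "arguments": {"plan": [[0, 0, 0, 0, 0, 0.8, 0.4], [0, 0, 0, 0, 0, 1.6, 0.4], [0, 0, 0, 0, 0, 2.4, 0.4], [0, 0, 0, 0, 0, 2.4, 0.4]]}}

```text
clock: 44.1
position: [0.4571, -0.3725, 0.296]
eef_rot: [-3.141, 0.001, -0.0]
contact_force: [0.1, 0.2, -3.6]
opening: 0.645
grip_force: 64.5
```

Request:
{"name": "jog_arm", "arguments": {"plan": [[0, 0, 0, 0, 0, 1, 0.4], [0, 0, 0, 0, 0, 1.8, 0.4], [0, 0, 0, 0, 0, 2.4, 0.4], [0, 0, 0, 0, 0, 2.6, 0.4], [0, 0, 0, 0, 0, 2.6, 0.4]]}}

```text
clock: 44.6
position: [0.4572, -0.3725, 0.2834]
eef_rot: [-3.141, 0.0, -0.0]
contact_force: [-0.2, -0.7, -3.4]
opening: 0.646
grip_force: 64.5
```

Converted, 0.002 m is 0.4, 0.001 m is 0.2.

Request:
{"name": "jog_arm", "arguments": {"plan": [[0, 0, 0, 0, 0, 0.2, 0.4], [0, 0, 0, 0, 0, 0.4, 0.4], [0, 0, 0, 0, 0, 0.4, 0.4]]}}

```text
clock: 44.9
position: [0.4575, -0.3726, 0.2823]
eef_rot: [3.141, -0.001, -0.0]
contact_force: [-1.9, 1.0, 1.8]
opening: 0.64
grip_force: 65.0
```

Request:
{"name": "jog_arm", "arguments": {"plan": [[0, 0, 0, 0, 0, 0.2, 0.4], [0, 0, 0, 0, 0, 0.24, 0.4], [0, 0, 0, 0, 0, 0.24, 0.4]]}}

```text
clock: 45.2
position: [0.4578, -0.3725, 0.2822]
eef_rot: [3.141, -0.002, 0.0]
contact_force: [-2.7, 2.9, 10.2]
opening: 0.643
grip_force: 65.6
```

Seated. I release, raise the arm and move it aside to check.

Converted, -0.22 m is -44, -0.2 m is -40.

Request:
{"name": "jog_arm", "arguments": {"plan": [[0, 0, 0, 0, 0, -0.2, 0.7], [0, 0, 0, 0, 0, -0.2, 0.78], [0, 0, 0, 0, 0, -0.2, 0.88], [0, 0, 0, 0, 0, -0.2, 0.88], [0, 0, 0, 0, 0, -6, 0.88], [0, 0, 0, 0, 0, -14, 0.88], [0, 0, 0, 0, 0, -22, 0.88], [0, 0, 0, 0, 0, -28, 0.88], [0, 0, 0, 0, -8, -28, 0.88], [0, 0, 0, 0, -16, -28, 0.88], [0, 0, 0, 0, -24, -28, 0.88], [0, 0, 0, 0, -32, -28, 0.88], [0, 0, 0, 0, -40, -28, 0.88], [0, 0, 0, 0, -44, -28, 0.88], [0, 0, 0, 0, -44, -28, 0.88], [0, 0, 0, 0, -44, -28, 0.88]]}}

```text
clock: 46.8
position: [0.4572, -0.1527, 0.4205]
eef_rot: [3.141, -0.0, 0.0]
contact_force: [-0.4, -0.4, 0.3]
opening: 0.881
grip_force: 0.0
```

```bash
python3 - <<'E'
from h import *
s=grab("scene");t=grab("top")
v=np.zeros((540,800,3),np.uint8)
v[:480,:400]=cv2.resize(s["color"][:,:,::-1][100:340,155:455],(400,320),interpolation=cv2.INTER_CUBIC).repeat(1,0) if 0 else cv2.copyMakeBorder(cv2.resize(s["color"][:,:,::-1][100:340,155:455],(400,320)),0,160,0,0,0)
v[:440,400:]=cv2.resize(cv2.convertScaleAbs(t["color"][:,:,::-1][190:300,365:505],alpha=1.5),(400,440))[:, :]
cv2.imwrite("pics/f1.png",v)
# change in the rack area since the start
a=cv2.imread("pics/top0.png"); d=cv2.absdiff(cv2.GaussianBlur(a,(5,5),0),cv2.GaussianBlur(t["color"][:,:,::-1].copy(),(5,5),0)).max(2)[195:295,370:505]
print((d>40).sum(), d.max())
E
```

```text
2000 102
```

View pics/f1.png

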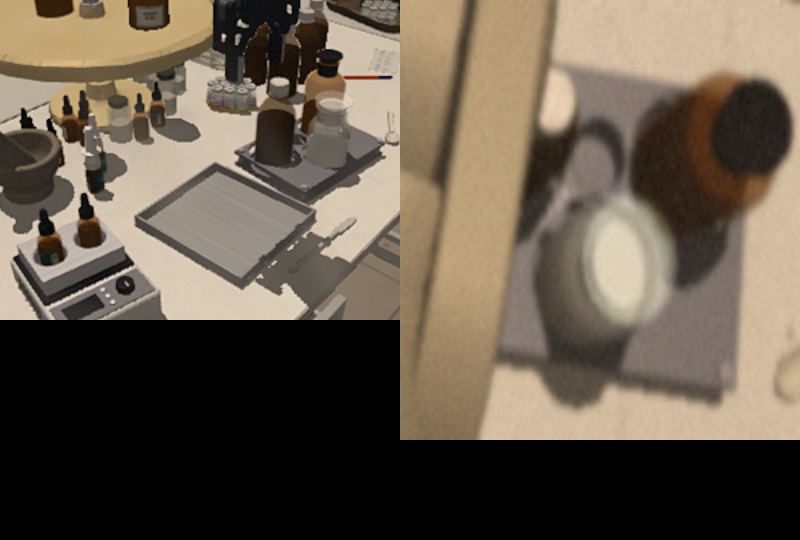

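All three bottles are back in the rack at their original pixels to within about 2 px. The tray is empty, both droppers stand in the heater and the arm is clear.

```bash
python3 -c "
from bench import manip
print(manip.close_job())"
```

```text
the job is handed in; nothing more can be done
None
```

The job is handed in, with no verdict shown: in the last images the dropper bottle stands in the heater's free well, the three bigger bottles are back in their own rack holes, and the other dropper bottle looks undisturbed.

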